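Find the tripped breaker by feel, reset it and refit the isolator arm

TASK

One of the three breakers under the hood of the supply box has tripped: its lever stands half-way, which has to be found by feel because it is dark under there; reset it the usual way, all the way down to off and then all the way up until it stays on, and leave the other two as they are, the one that is up and the unused one that is down. When the breaker is on again, take the loose isolator arm from the bench, put it on the box's splined shaft so that the keyway meets the key and the hub is fully home, and turn it anticlockwise (seen from above) to its stop. Do not knock over the standing twin cartridge.

Things in the scene. Friction and masses are not known exactly. Their poses are not given: they have to be found in the camera images.
- box (a point): supply box, a grey sheet-steel console fixed to the bench, 172 mm deep (x), about 335 wide (y), 195 high; origin on its underside, front to its own -x. Breaker bay: y -37 to 157 mm, with side cheeks and a flat roof, front plinth 73 mm high. Isolator shoulder: y -170 to -42 mm, flat top 102 mm above the bench
- panel (a point): point on the breakers' common pivot line, at the middle one, 110 mm above the bench; axes as the box (y along the row). The panel slopes: up the panel is (cos 40, 0, sin 40), out of it (-sin 40, 0, cos 40) degrees. Three like grey breakers at y -60, 0, +60 mm, faces 4 mm out from the pivot line (slot rims 8 mm), one black lever each; which is in which state is not told
- lever_out (a point): where the end of the middle breaker's lever would be if it stood half-way (tripped): 40 mm straight out of the panel from the pivot. Levers are 14 mm wide (y), 10 thick, end 40 mm from the pivot, and swing 0.70 rad up the panel (on) or down it (off), to stops. A light press end-on (up to 10 N) does not move a lever
- roof_edge (a point): front edge of the bay's roof, mid-row: 190 mm above the bench (underside of its rolled rim), 43 mm up the panel and 68 mm out from the pivot line. It bars a reach from straight above to the upper side of the levers; a tool tilted 40 degrees from vertical towards the panel passes below it
- tripped_lever (a joint): lever angle of the tripped breaker: 0 half-way (light spring), about -0.68 off (down), about +0.65 to +0.70 on (up). It stays up only after it was once pushed down to the lower stop; otherwise it springs back. Pushing near its end: 1 N at first, 6 to 9 N at the end of the way down, 3 N over the click upward. Stands at row y -60, 0 or +60 mm: not told, to be found by feel
- live_lever (a joint): lever angle of the breaker that is on: +0.65 to +0.70 (up); about 1 N down the panel makes it drop off. Stands at row y -60, 0 or +60 mm: not told, to be found by feel
- spare_lever (a joint): lever angle of the unused breaker that is off: -0.68 (down); about 1 N up the panel lifts it. Stands at row y -60, 0 or +60 mm: not told, to be found by feel
- shaft_foot (a point): foot of the isolator shaft, on a boss 34 mm across, 8 mm above the shoulder, 110 above the bench; z along the shaft, x along its key (turns with the shaft). Splined steel shaft 14 mm in diameter, 26 mm tall above this point, top tapered; its one wide key is 6 mm wide, reaches 15 mm from the axis and is 21 mm tall. Upright; about 80 mm from the bay's cheek
- isolator_shaft (a joint): angle of the shaft, positive anticlockwise from above; at 0 the key points to the box's front (box -x), +0.8 is the stop (on), -0.6 the other stop. Friction 0.12 N m
- hub_mid (a point): centre of the loose isolator arm's steel hub, half-way up. Hub 30 mm high, two flats 34 mm apart (local y) to grip, 46 mm the other way; upright bore 16.4 mm wide with a keyway 8.4 mm wide reaching 16.5 mm from the axis along local +x (so it has up to 0.2 rad of play on the key). x points along the arm: flat bar 13 wide, 8 thick, level with the hub's underside, end 104 mm from the axis. About 0.2 kg
- hub_foot (a point): centre of the underside of the isolator arm's hub, 15 mm below the hub's centre; x along arm and keyway, z up the bore. Fully home it lies on shaft_foot, x along the key
- isolator_arm: the loose isolator arm as a whole; origin at the centre of the hub's underside, x along the arm
- cartridge_mid (a point): centre (132 mm up) of the filled twin cartridge standing on the bench, a bystander: 50 by 94 mm (x, y), 264 tall

How it is judged:
By the outcome, as a careful person would: the job done as asked, in the order asked, and still so for the second after the job is handed in, with the robot touching nothing.
It also fails if it takes over 67 s, if anything falls off the work surface, if the arm or the gripper's body presses on something with over 40 N, if the wrist force passes 120 N, or if a joint passes its speed limit or range.

ROBOT

A 6-joint arm with a two-finger parallel gripper is mounted at the origin on a cart in front of the work surface, level with it; the furniture and walls round the work are solid. World frame = base frame: x ahead of the robot, y to its left, z up, the work surface at z = 0. Lengths are in m, angles in rad, forces in N, time in s.
With the tool pointing down it reaches from about 0.35 to 0.85 m from the base axis. Payload 8.1 kg.
Tool frame: the origin (TCP) lies at the centre of the arm's flange, where the gripper is bolted on; the fingertips stand 186 mm ahead of it and the grasp point (between the pads) lies 167 mm ahead of it; z points along the fingers, y is the line along which they close (so a half turn about z gives the same grasp; the last joint's range is limited). The gripper opens to 93 mm and grips with 3 to 60 N. Pads are 15 mm wide; open, the fingers measure 128 mm over their backs; the gripper's body (75 mm by 188 mm) begins 65 mm behind the grasp point.
Start: joints at [-1.292, 0.13, 1.488, -0, 1.523, -0.085], TCP at [0.214, -0.561, 0.405] pointing down, gripper open.
Joint ranges: [-2.96, 2.96], [-0.89, 2.26], [0.02, 2.5], [-1.34, 4.48], [0, 2.73], [-2.66, 2.66]. Speed limits (rad/s): [2.39, 2.39, 2.79, 3.14, 3.14, 3.14].

INTERFACE

Orientations are given as a rotation vector (axis times angle).
In Python, from plant import robot gives the robot as it stands.
- The arm moves only by the tool apply_moves, never from a script. Its argument "series" is a list of rows, each a list of 2 entries, a list of its own where there are three numbers: the shift along the tool's x, y, z in mm, then the turn, a rotation vector about the tool's x, y, z in rad. A call has 1 to 12 rows; each row shifts and turns the commanded pose from where the row before left it, along the tool's axes as they then stand; what a row does not reach is not made up. A row lasts 1/12 s, in which the tool goes at most 41.7 mm and 7.16 degrees, less where a joint would pass 70% of its speed; a pose out of reach is approached as far as the arm can. A call is refused whole if a number of a shift passes 41.7 or a number of a turn 0.125, either way. A call with a gripper value outside its range is refused whole. "claw" is the opening, from 0 (shut) to 1 (fully open), set as the call begins (left out, the last holds). The fingers move at their own pace and stop on an object; "newtons" is the grip in N (left out, the last holds). Time passes only in rows, so rows that do not move let the fingers close. It gives the time, the measured TCP pose, the force, the opening and the grip force at its end, in the units of the state.
- robot.read_state(): the state, without advancing time (a new reading comes with each control period).
- robot.read_camera(name): name is "side" or "top" or "wrist"; returns (picture, depth): 480x640x3 uint8, blue, green, red; 480x640 float32, m along the optical axis (not along the pixel's ray), 0 where there is no reading.
- robot.calibration(name): a dict with "fx", "fy", "cx", "cy" (pixels), "extrinsics" (4x4, takes a point from world to camera coordinates). Camera axes: x right, y down, z forward; pixel columns grow to the right and rows downward; lengths in m; the calibration is good to about 2 mm. A picture is of the moment at which its call begins: read the wrist's pose just before it. calibration takes no time and is no camera call; for the wrist camera it gives the pose at the moment of the call.
- robot.close_job(): hands the job in; it is judged then, once.
The state is a dict: "t": time; "q": joint angles; "dq": joint speeds; "joint_torque": joint torques, N m; "tool_pos": TCP position; "orientation": TCP orientation; "force": force on the tool from outside, world axes, zero at the start; "wrist_torque": the same for the moment, N m; "opening": finger opening in m; "gripper_force": force on a finger pad.
Only numpy, scipy, OpenCV 4.12 (cv2) and the standard library are available. Lean on these libraries where they do the work, as an engineer would, in place of code of your own. Each camera call takes 0.05 s, during which the arm holds its last target. There are 200 camera calls.

## Working session

There is one attempt and no reset: what is moved stays moved. The work goes in short steps, Python scripts to look and compute and a tool call to move; the robot and the scene stay as the last step left them, time stands still between calls to the robot, and variables do not carry over. Pictures are saved under pics/ and viewed, at most 10 in all, crops included, and the job is handed in when it is done.

Besides the shell and the picture viewer there is one more tool, called after "Request:" as name(argument=value, ...), one argument or row to a line, values as JSON. apply_moves: Moves the arm, as the interface text tells. Its arguments: {"type":"object","properties":{"series":{"type":"array"},"claw":{"type":"number"},"newtons":{"type":"number"}},"required":["series"]}

```bash
ls; mkdir -p pics; cat > h.py <<'E'
import numpy as np, cv2
from scipy.spatial.transform import Rotation as R
from plant import robot
def pts(name):
    c=robot.calibration(name); im,d=robot.read_camera(name)
    v,u=np.mgrid[:480,:640]
    p=np.stack([(u-c['cx'])/c['fx']*d,(v-c['cy'])/c['fy']*d,d],-1)
    E=np.array(c['extrinsics']); w=(p-E[:3,3])@E[:3,:3]
    w[d==0]=np.nan
    return im,d,w,c
E
python3 - <<'E'
from h import *
s=robot.read_state(); print({k:np.round(v,3) for k,v in s.items()})
for n in ['side','top','wrist']:
    im,d,w,c=pts(n); cv2.imwrite(f'pics/{n}0.png',im); np.savez(f'{n}0.npz',im=im,d=d,w=w,E=c['extrinsics'])
    print(n,[c[k] for k in('fx','fy','cx','cy')],np.round(c['extrinsics'],3).tolist())
E
```

```text
pics
{'t': np.float64(0.0), 'q': array([-1.292,  0.131,  1.489,  0.   ,  1.523, -0.085]), 'dq': array([ 0.002, -0.   ,  0.001, -0.002, -0.001, -0.002]), 'joint_torque': array([-0.0000e+00, -5.5984e+01, -4.9176e+01,  7.7000e-02,  3.5000e-02,
       -0.0000e+00]), 'tool_pos': array([ 0.213, -0.561,  0.404]), 'orientation': array([-3.088, -0.568,  0.   ]), 'force': array([ 0.502, -0.031,  0.104]), 'wrist_torque': array([ 0.01 , -0.007,  0.012]), 'gripper_force': np.float64(0.0), 'opening': np.float64(0.093)}
side [601.3708556681371, 601.3708556681371, 329.5999067994188, 243.80434846600323] [[-0.998, -0.051, -0.025, 0.516], [0.001, 0.436, -0.9, 0.089], [0.057, -0.899, -0.435, 1.44], [0.0, 0.0, 0.0, 1.0]]
top [492.39892429025747, 492.39892429025747, 319.2003690512398, 247.38336559339325] [[0.007, -1.0, 0.005, 0.028], [-0.995, -0.007, -0.1, 0.514], [0.1, -0.005, -0.995, 1.176], [0.0, 0.0, 0.0, 1.0]]
wrist [427.1921814900049, 427.1921814900049, 316.14163545758026, 237.6115032664759] [[0.356, -0.934, -0.002, -0.598], [-0.905, -0.345, 0.25, -0.029], [-0.234, -0.087, -0.968, 0.39], [0.0, 0.0, 0.0, 1.0]]
```

View pics/top0.png

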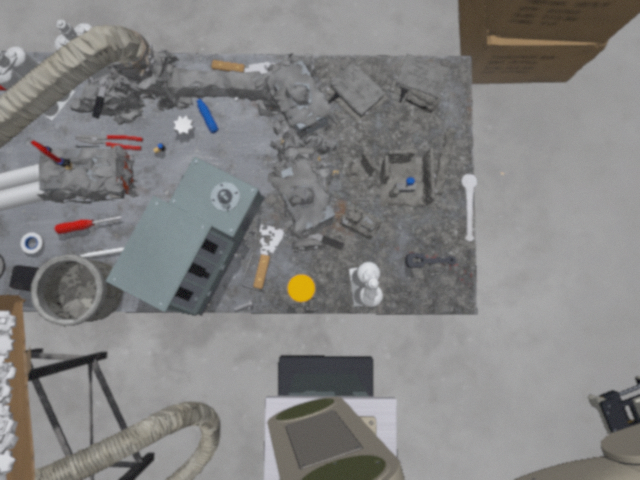

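View pics/side0.png

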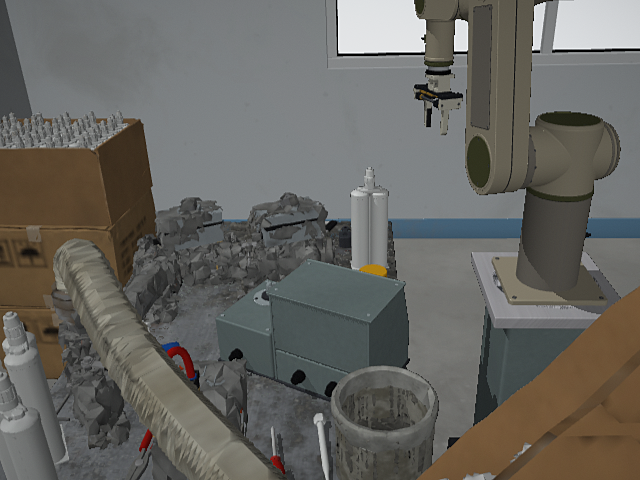

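The top view shows the box at upper left: bay slots near (183,295), (198,270), (210,246), shaft at (224,196). The loose arm lies at about (415–453, 261) and the cartridge at (368,285). The side view only shows the back of the box, with the cartridge behind it.

```bash
python3 - <<'E'
from h import *
z=np.load('top0.npz'); w=z['w']; im=z['im']
def rect(m,lab):
    m=m.astype(np.uint8); n,l,st,ce=cv2.connectedComponentsWithStats(m); k=1+st[1:,4].argmax()
    p=w[l==k]; r=cv2.minAreaRect((p[:,:2]*1000).astype(np.float32)); print(lab,st[k],'med z',np.median(p[:,2]),r, cv2.boxPoints(r).round(0).tolist()); return l==k
U,V=np.meshgrid(range(640),range(480))
reg=(U>90)&(U<275)&(V>150)&(V<320)
rect(reg&(abs(w[...,2]-.197)<.008),'roof')
rect(reg&(abs(w[...,2]-.102)<.005),'shoulder')
rect(reg&(w[...,2]>.107)&(w[...,2]<.15)&(V<215)&(U>205)&(U<245),'boss')
reg=(U>395)&(U<465)&(V>240)&(V<275)
print(w[261,400:460:5].round(3).tolist())
g=im.max(-1); print(g[250:272:2,400:460:4])
rect(reg&(w[...,2]>.004),'arm')
rect(reg&(w[...,2]>.02),'hub')
reg=(U>340)&(U<395)&(V>255)&(V<315)
rect(reg&(w[...,2]>.15),'cart')
cv2.imwrite('pics/crop.png',np.hstack([cv2.resize(im[235:285,390:470],None,fx=5,fy=5,interpolation=2),cv2.resize(im[165:215,190:270],None,fx=5,fy=5,interpolation=2)]))
E
```

```text
roof [ 106  196  106  117 6499] med z 0.1933693192923782 ((482.7146301269531, 367.36383056640625), (143.99880981445312, 204.10800170898438), 62.97368240356445) [[359.0, 350.0], [541.0, 257.0], [606.0, 385.0], [425.0, 478.0]]
shoulder [ 169  157   90   81 3697] med z 0.10245490025255356 ((623.195556640625, 276.1112976074219), (173.08926391601562, 127.36883544921875), 62.45820617675781) [[527.0, 229.0], [640.0, 170.0], [720.0, 323.0], [607.0, 382.0]]
boss [217 188  16  16 170] med z 0.11102080656199867 ((622.7244873046875, 249.9951171875), (35.07489776611328, 34.484336853027344), 86.00167083740234) [[604.0, 234.0], [639.0, 231.0], [641.0, 266.0], [607.0, 269.0]]
[[0.483, -0.17, 0.001], [0.483, -0.182, 0.006], [0.481, -0.188, 0.036], [0.484, -0.207, 0.003], [0.484, -0.219, 0.003], [0.482, -0.226, 0.029], [0.483, -0.243, 0.01], [0.484, -0.256, 0.006], [0.484, -0.268, 0.008], [0.484, -0.28, 0.009], [0.484, -0.293, 0.008], [0.484, -0.305, 0.007]]
[[113 104 103 109 118  93  94  95 105 100  95 103 103 114 127]
 [116 107  97  92 109  97  97 101 113 104  97 101 115 131 129]
 [122 106  83  91  
[... 508 characters left out ...]
13  93  86  91  98 103  92  94  89 105]]
arm [404 241  61  34 686] med z 0.008381200364421807 ((496.72998046875, -256.9033203125), (70.76394653320312, 155.3762969970703), 14.824597358703613) [[443.0, -191.0], [482.0, -341.0], [551.0, -323.0], [511.0, -173.0]]
hub [406 253  20  15 205] med z 0.029884975105367608 ((484.451171875, -203.5975799560547), (33.557369232177734, 45.218509674072266), 1.3592802286148071) [[467.0, -181.0], [468.0, -227.0], [502.0, -226.0], [501.0, -181.0]]
cart [356 262  27  45 865] med z 0.20862337569376802 ((420.44903564453125, -72.872314453125), (91.64260864257812, 45.48862075805664), 6.993154048919678) [[372.0, -56.0], [378.0, -101.0], [469.0, -90.0], [463.0, -45.0]]
```

View pics/crop.png

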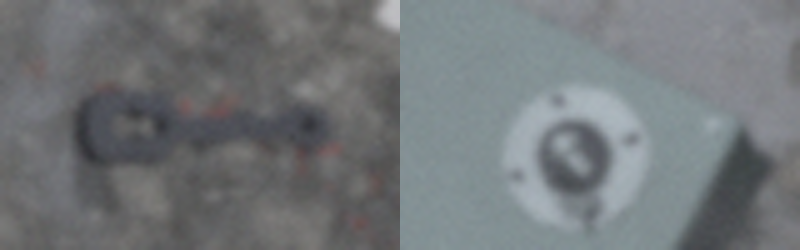

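The crop shows the hub with its bar pointing right (world −y) and the shaft on its boss, key pointing slightly right and down. The box yaw is about 62.6°, and its widths match the given ones. I'll write a planner that prints equal rows for a target pose.

```bash
cat >> h.py <<'E'
import json
YAW=np.radians(62.6); MID=np.array([.455,.3134,.110])
try: exec(open('cal.py').read())
except FileNotFoundError: pass
def axes():
    bx=np.array([np.cos(YAW),np.sin(YAW),0]); by=np.array([-bx[1],bx[0],0]); ez=np.array([0,0,1.])
    c,s=np.cos(np.radians(40)),np.sin(np.radians(40))
    return bx,by,bx*c+ez*s,-bx*s+ez*c
def panel(row,up,out):   # TCP pose with fingertips at (row,up,out) mm
    bx,by,u,o=axes(); tip=MID+(by*row+u*up+o*out)/1000
    return tip+o*.186, R.from_matrix(np.column_stack([u,-by,-o]))
def down(x,y,z,yaw):     # TCP pose, tool x at yaw (rad), pointing down; z of TCP
    c,s=np.cos(yaw),np.sin(yaw)
    return np.array([x,y,z]),R.from_matrix([[c,s,0],[s,-c,0],[0,0,-1]])
def cur():
    s=robot.read_state(); return np.array(s['tool_pos']),R.from_rotvec(s['orientation'])
def plan(a,b,n=None):
    (p0,r0),(p1,r1)=a,b
    v=(r0.inv()*r1).as_rotvec(); t=r0.inv().apply(p1-p0)*1000
    k=n or max(1,int(np.ceil(max(np.linalg.norm(v)/.12,np.linalg.norm(t)/38))))
    M=sum((R.from_rotvec(v*i/k).as_matrix() for i in range(k)),np.zeros((3,3)))
    print(k,'x',json.dumps([np.linalg.solve(M,t).round(2).tolist(),(v/k).round(4).tolist()]))
    return b
def inpanel():
    bx,by,u,o=axes(); p,r=cur(); q=p+r.apply([0,0,.186])-MID
    s=robot.read_state(); f=np.array(s['force'])
    print('t',round(s['t'],2),'row/up/out',(1000*np.array([q@by,q@u,q@o])).round(1),'F',np.array([f@by,f@u,f@o]).round(1),'q',np.round(s['q'],2),'op',round(s['opening'],4))
E
python3 - <<'E'
from h import *
a=cur(); b=plan(a,down(.30,-.22,.50,.6)); c=plan(b,down(.34,.06,.47,.85)); d=plan(c,panel(0,0,130))
E
```

```text
10 x [[23.19, -26.51, -9.58], [-0.0001, -0.0, -0.0236]]
8 x [[26.66, -23.36, 3.75], [0.0, 0.0, -0.0312]]
7 x [[4.98, -3.07, 19.57], [0.0121, 0.0992, -0.0332]]
```

Request:
apply_moves(
  series=[
    [[23.2,-26.5,-9.6],[0,0,-0.0236]],
    [[23.2,-26.5,-9.6],[0,0,-0.0236]],
    [[23.2,-26.5,-9.6],[0,0,-0.0236]],
    [[23.2,-26.5,-9.6],[0,0,-0.0236]],
    [[23.2,-26.5,-9.6],[0,0,-0.0236]],
    [[23.2,-26.5,-9.6],[0,0,-0.0236]],
    [[23.2,-26.5,-9.6],[0,0,-0.0236]],
    [[23.2,-26.5,-9.6],[0,0,-0.0236]],
    [[23.2,-26.5,-9.6],[0,0,-0.0236]],
    [[23.2,-26.5,-9.6],[0,0,-0.0236]],
  ],
  claw=0,
  newtons=20,
)

```text
t: 0.98
tool_pos: [0.2999, -0.2185, 0.5009]
orientation: [-3.001, -0.929, -0.0]
force: [0.4, 0.1, -0.1]
opening: 0.0311
gripper_force: 0.0
```

Request:
apply_moves(
  series=[
    [[26.7,-23.4,3.8],[0,0,-0.0312]],
    [[26.7,-23.4,3.8],[0,0,-0.0312]],
    [[26.7,-23.4,3.8],[0,0,-0.0312]],
    [[26.7,-23.4,3.8],[0,0,-0.0312]],
    [[26.7,-23.4,3.8],[0,0,-0.0312]],
    [[26.7,-23.4,3.8],[0,0,-0.0312]],
    [[26.7,-23.4,3.8],[0,0,-0.0312]],
    [[26.7,-23.4,3.8],[0,0,-0.0312]],
    [[0,0,0],[0,0,0]],
  ],
)

```text
t: 1.73
tool_pos: [0.3395, 0.0654, 0.4694]
orientation: [-2.854, -1.307, 0.0]
force: [0.3, -0.5, -0.2]
opening: 0.0002
gripper_force: 0.0
```

```bash
python3 - <<'E'
from h import *
inpanel(); print(cur()[0]); plan(cur(),panel(0,0,130))
E
```

```text
t 1.73 row/up/out [-11.2 -97.7 308.3] F [-0.5 -0.3  0. ] q [ 0.04 -0.62  2.    0.    1.76  0.75] op 0.0002
[0.33950514 0.06544636 0.4694117 ]
7 x [[4.43, -2.5, 19.31], [0.0113, 0.0991, -0.0321]]
```

Request:
apply_moves(
  series=[
    [[4.4,-2.5,19.3],[0.0113,0.0991,-0.0321]],
    [[4.4,-2.5,19.3],[0.0113,0.0991,-0.0321]],
    [[4.4,-2.5,19.3],[0.0113,0.0991,-0.0321]],
    [[4.4,-2.5,19.3],[0.0113,0.0991,-0.0321]],
    [[4.4,-2.5,19.3],[0.0113,0.0991,-0.0321]],
    [[4.4,-2.5,19.3],[0.0113,0.0991,-0.0321]],
    [[4.4,-2.5,19.3],[0.0113,0.0991,-0.0321]],
    [[0,0,0],[0,0,0]],
  ],
)

```text
t: 2.4
tool_pos: [0.3622, 0.1276, 0.3489]
orientation: [-2.278, -1.369, -0.83]
force: [-1.2, -0.7, -1.1]
opening: 0.0002
gripper_force: 0.0
```

```bash
python3 - <<'E'
from h import *
inpanel(); p,r=cur(); print(p,np.degrees((r.inv()*panel(0,0,0)[1]).as_rotvec()))
im,d,w,c=pts('wrist'); cv2.imwrite('pics/w1.png',im); np.savez('w1.npz',im=im,d=d,w=w)
bx,by,u,o=axes(); q=(w-MID)*1000
a,b,e=q@by,q@u,q@o
m=(abs(a)<95)&(abs(b)<45)&(e<60)&(e>-30)
print(m.sum())
# out-map over the row
for lo in range(-96,97,8):
    print(lo,[ (int(np.nanmedian(e[k])) if (k:=m&(a>=lo)&(a<lo+8)&(b>=ub)&(b<ub+8)).sum()>3 else None) for ub in range(-44,44,8)])
E
```

```text
t 2.4 row/up/out [ -3.9  -5.1 130.5] F [ 0.7 -1.6 -0.1] q [-0.11 -0.73  2.37  0.68  1.28  0.26] op 0.0002
[0.3622178  0.12762091 0.3489377 ] [ 0.25337444 -0.12950123 -0.47222162]
35521
-96 [1, 2, 6, 8, 12, 15, 20, 22, 26, 30, 38]
-88 [1, 2, 2, 2, 2, 2, 2, 2, 2, 2, 2]
-80 [2, 2, 4, 4, 3, 3, 4, 4, 4, 2, 2]
-72 [2, 2, 3, 3, None, 38, 4, 3, 3, 2, 2]
-64 [2, 3, 3, 3, 3, 38, 16, 3, 3, 2, 3]
-56 [2, 2, 3, 3, 3, 21, 6, 3, 3, 2, 2]
-48 [2, 3, 4, 4, 5, 4, 4, 5, 5, 3, 2]
-40 [2, 2, 2, 2, 2, 2, 2, 2, 2, 2, 2]
-32 [1, 1, 1, 1, 1, 1, 1, 1, 1, 1, 1]
-24 [2, 3, 3, 3, 3, 2, 3, 2, 3, 3, 3]
-16 [3, 3, 5, 5, 5, 6, 5, 4, 5, 3, 3]
-8 [3, 3, 30, 27, 16, 8, 4, 4, 3, 3, 3]
0 [3, 4, 31, 28, 17, 8, 4, 4, 3, 3, 3]
8 [3, 3, 4, 4, 5, 6, 5, 4, 4, 3, 3]
16 [3, 3, 3, 3, 3, 3, 3, 3, 3, 3, 3]
24 [1, 2, 2, 1, 1, 2, 2, 2, 2, 2, 2]
32 [2, 3, 3, 3, 3, 3, 2, 3, 3, 3, 3]
40 [3, 3, 5, 5, 5, 4, 4, 4, 4, 3, 3]
48 [3, 3, 4, 4, 4, 7, 5, 5, 4, 3, 3]
56 [4, 3, 4, 4, 4, 8, 17, 29, 30, 3, 4]
64 [3, 3, 4, 4, 4, 7, 15, 29, 28, 3, 3]
72 [3, 4, 5, 5, 5, 6, 6, 6, 6, 4, 3]
80 [3, 3, 3, 3, 3, 3, 3, 3, 3, 3, 3]
88 [2, 2, 5, 7, 11, 14, 17, 20, 24, 28, 40]
96 [None, None, None, None, None, None, None, None, None, None, None]
```

View pics/w1.png

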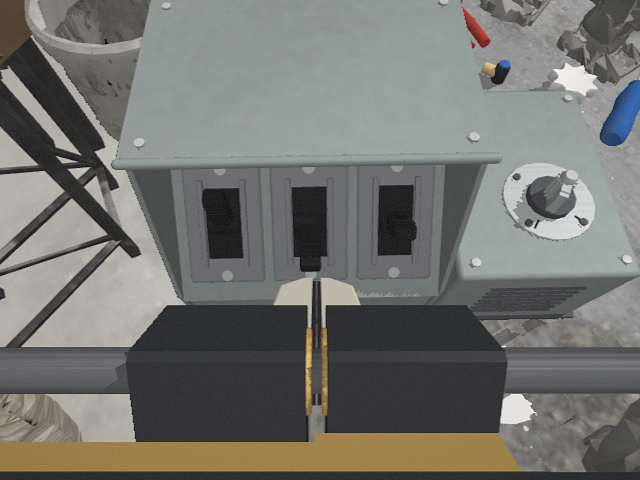

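The wrist image shows three breakers: at about (218,205) up, at (310,262) down, and at (400,230) half-way. So the row −60 breaker looks tripped, and depth agrees. I'll now confirm it by feel with light end-on presses.

```bash
python3 - <<'E'
from h import *
z=np.load('w1.npz'); w=z['w']; bx,by,u,o=axes(); q=(w-MID)*1000
a,b,e=q@by,q@u,q@o
for r in(-60,0,60):
    m=(abs(a-r)<15)&(abs(b)<40)&(e>18)&(e<60); print(r,np.percentile(a[m],[3,97]).round(1),np.percentile(b[m],[3,50,97]).round(1),np.percentile(e[m],[50,97]).round(1))
m=(abs(a)<30)&(b>35)&(b<60)&(e>50)&(e<80); print('roof',np.nanpercentile(b[m],[5,50]),np.nanpercentile(e[m],[50,95]))
plan(plan(cur(),panel(-60,0,60)),panel(-60,0,43))
E
```

```text
-60 [-65.4 -52.5] [-3.4  3.3  7.1] [37.7 39.5]
0 [-6.2  6.9] [-26.2 -16.4  -8.6] [28.1 32.8]
60 [53.6 66.5] [ 8.8 19.7 27. ] [30.1 34. ]
roof [45.57260231 52.17926148] [64.51260815 70.98788592]
3 x [[1.82, 18.72, 24.08], [0.0019, 0.001, -0.003]]
1 x [[0.0, 0.0, 17.0], [0.0, 0.0, 0.0]]
```

Request:
apply_moves(
  series=[
    [[1.8,18.7,20],[0.002,0.001,-0.003]],
    [[1.8,18.7,20],[0.002,0.001,-0.003]],
    [[1.8,18.7,20],[0.002,0.001,-0.003]],
    [[0,0,14],[0,0,0]],
    [[0,0,12],[0,0,0]],
    [[0,0,0],[0,0,0]],
  ],
)

```text
t: 2.95
tool_pos: [0.4405, 0.1538, 0.2893]
orientation: [-2.272, -1.384, -0.825]
force: [-0.2, -0.3, -0.7]
opening: 0.0003
gripper_force: 0.0
```

```bash
python3 - <<'E'
from h import *
inpanel()
E
```

```text
t 2.95 row/up/out [-60.6   1.2  46.7] F [ 0.1 -0.7 -0.3] q [-0.02 -0.34  2.23  0.73  1.04  0.15] op 0.0003
```

Request:
apply_moves(
  series=[
    [[0,0,3],[0,0,0]],
    [[0,0,2],[0,0,0]],
    [[0,0,0],[0,0,0]],
  ],
)

```text
t: 3.2
tool_pos: [0.4421, 0.1563, 0.2877]
orientation: [-2.271, -1.385, -0.832]
force: [0.7, 0.1, -1.1]
opening: 0.0005
gripper_force: 0.0
```

Request:
apply_moves(
  series=[
    [[0,0,1],[0,0,0]],
    [[0,0,0],[0,0,0]],
  ],
)

```text
t: 3.37
tool_pos: [0.4423, 0.1569, 0.2867]
orientation: [-2.271, -1.385, -0.833]
force: [0.7, -0.0, -0.4]
opening: 0.0005
gripper_force: 0.0
```

Request:
apply_moves(
  series=[
    [[0,0,1],[0,0,0]],
    [[0,0,0],[0,0,0]],
  ],
)

```text
t: 3.53
tool_pos: [0.4425, 0.1576, 0.2855]
orientation: [-2.271, -1.384, -0.832]
force: [0.2, -0.4, -0.0]
opening: 0.0008
gripper_force: 0.0
```

```bash
python3 - <<'E'
from h import *
inpanel()
E
```

```text
t 3.53 row/up/out [-61.1   2.7  41.1] F [-0.4 -0.2  0.2] q [-0.01 -0.33  2.23  0.74  1.02  0.14] op 0.0008
```

Request:
apply_moves(
  series=[
    [[0,0,1],[0,0,0]],
    [[0,0,0],[0,0,0]],
  ],
)

```text
t: 3.7
tool_pos: [0.4428, 0.1582, 0.2845]
orientation: [-2.271, -1.384, -0.831]
force: [-0.3, -0.8, 0.1]
opening: 0.0004
gripper_force: 0.4
```

Request:
apply_moves(
  series=[
    [[0,0,1],[0,0,0]],
    [[0,0,0],[0,0,0]],
  ],
)

```text
t: 3.87
tool_pos: [0.4434, 0.1588, 0.2849]
orientation: [-2.269, -1.385, -0.832]
force: [-8.4, -6.4, 10.4]
opening: 0.0005
gripper_force: 7.1
```

```bash
python3 - <<'E'
from h import *
inpanel()
E
```

```text
t 3.87 row/up/out [-61.2   3.6  39.7] F [ 4.6 -0.6 14.1] q [-0.   -0.33  2.22  0.74  1.02  0.14] op 0.0005
```

Contact came at out = 39.7 mm with about 14 N end-on, so this lever stands half-way. This is the tripped breaker. I'll back off, get on its upper side and push it down.

Request:
apply_moves(
  series=[
    [[0,0,-8],[0,0,0]],
    [[8,0,0],[0,0,0]],
    [[7,1,0],[0,0,0]],
    [[0,0,9],[0,0,0]],
    [[0,0,9],[0,0,0]],
    [[0,0,0],[0,0,0]],
  ],
)

```text
t: 4.37
tool_pos: [0.4518, 0.1751, 0.2836]
orientation: [-2.27, -1.384, -0.827]
force: [-0.2, 0.3, -1.1]
opening: 0.0005
gripper_force: 0.0
```

```bash
python3 - <<'E'
from h import *
inpanel(); plan(cur(),panel(-60,-3,28),5)
E
```

```text
t 4.37 row/up/out [-60.7  16.4  26.9] F [ 0.3 -0.6 -0.9] q [ 0.04 -0.29  2.2   0.74  0.98  0.17] op 0.0005
5 x [[-3.88, -0.16, -0.23], [-0.0001, 0.0, 0.0005]]
```

Request:
apply_moves(
  series=[
    [[-4,0,0],[0,0,0]],
    [[-4,0,0],[0,0,0]],
    [[-4,0,0],[0,0,0]],
    [[-4,0,0],[0,0,0]],
    [[-4,0,0],[0,0,0]],
    [[0,0,0],[0,0,0]],
  ],
)

```text
t: 4.87
tool_pos: [0.4453, 0.1603, 0.2732]
orientation: [-2.27, -1.383, -0.833]
force: [0.5, 3.7, 2.8]
opening: 0.0003
gripper_force: 2.3
```

```bash
python3 - <<'E'
from h import *
inpanel()
E
```

```text
t 4.87 row/up/out [-62.4  -2.1  29.3] F [ 1.3  4.5 -0.1] q [-0.   -0.3   2.23  0.75  0.99  0.12] op 0.0003
```

Request:
apply_moves(
  series=[
    [[-2,0,0],[0,0,0]],
    [[-2,0,0],[0,0,0]],
    [[0,0,0],[0,0,0]],
  ],
)

```text
t: 5.12
tool_pos: [0.444, 0.1575, 0.2705]
orientation: [-2.271, -1.384, -0.832]
force: [1.8, 1.5, 2.2]
opening: 0.0005
gripper_force: 1.5
```

```bash
python3 - <<'E'
from h import *
inpanel()
E
```

```text
t 5.12 row/up/out [-62.5  -6.4  29.2] F [-0.9  3.1  0.3] q [-0.01 -0.3   2.23  0.75  0.99  0.11] op 0.0005
```

Request:
apply_moves(
  series=[
    [[-2,0,0],[0,0,0]],
    [[0,0,0],[0,0,0]],
  ],
)

```text
t: 5.28
tool_pos: [0.4432, 0.1563, 0.269]
orientation: [-2.271, -1.384, -0.832]
force: [2.5, 0.5, 3.0]
opening: 0.0004
gripper_force: 1.7
```

Request:
apply_moves(
  series=[
    [[-1.5,0,0],[0,0,0]],
    [[0,0,0],[0,0,0]],
  ],
)

```text
t: 5.45
tool_pos: [0.4428, 0.1555, 0.2685]
orientation: [-2.27, -1.384, -0.833]
force: [2.4, 3.9, 4.6]
opening: 0.0003
gripper_force: 2.4
```

```bash
python3 - <<'E'
from h import *
inpanel()
E
```

```text
t 5.45 row/up/out [-62.3  -9.3  29.1] F [-0.3  6.5  0.6] q [-0.01 -0.3   2.24  0.76  0.99  0.1 ] op 0.0003
```

Request:
apply_moves(
  series=[
    [[-1.5,0,0],[0,0,0]],
    [[0,0,0],[0,0,0]],
  ],
)

```text
t: 5.62
tool_pos: [0.4426, 0.1548, 0.2682]
orientation: [-2.269, -1.384, -0.834]
force: [2.8, 5.7, 7.1]
opening: 0.0006
gripper_force: 3.9
```

Request:
apply_moves(
  series=[
    [[-1.5,0,0],[0,0,0]],
    [[0,0,0],[0,0,0]],
  ],
)

```text
t: 5.78
tool_pos: [0.4423, 0.1541, 0.2679]
orientation: [-2.268, -1.383, -0.836]
force: [2.9, 7.8, 8.5]
opening: 0.0007
gripper_force: 5.1
```

```bash
python3 - <<'E'
from h import *
inpanel()
E
```

```text
t 5.78 row/up/out [-62.6 -10.4  29.6] F [ 1.  11.8  1.2] q [-0.02 -0.3   2.24  0.76  0.99  0.1 ] op 0.0007
```

Request:
apply_moves(
  series=[
    [[-2,0,0],[0,0,0]],
    [[0,0,0],[0,0,0]],
  ],
)

```text
t: 5.95
tool_pos: [0.442, 0.153, 0.2675]
orientation: [-2.267, -1.383, -0.838]
force: [2.5, 9.5, 11.5]
opening: 0.0006
gripper_force: 6.9
```

```bash
python3 - <<'E'
from h import *
inpanel()
E
```

```text
t 5.95 row/up/out [-62.9 -11.1  30. ] F [ 2.1 14.8  2.6] q [-0.02 -0.3   2.24  0.76  1.    0.09] op 0.0006
```

Request:
apply_moves(
  series=[
    [[4,0,0],[0,0,0]],
    [[4,0,0],[0,0,0]],
    [[0,0,-15],[0,0,0]],
    [[0,0,-20],[0,0,0]],
    [[0,0,-15],[0,0,0]],
    [[0,0,0],[0,0,0]],
  ],
)

```text
t: 6.45
tool_pos: [0.4287, 0.1281, 0.3095]
orientation: [-2.272, -1.385, -0.833]
force: [0.1, 0.3, 1.1]
opening: 0.0004
gripper_force: 0.0
```

```bash
cat >> h.py <<'E'
def levers():
    im,d,w,c=pts('wrist'); bx,by,u,o=axes(); q=(w-MID)*1000
    a,b,e=q@by,q@u,q@o
    for r in(-60,0,60):
        m=(abs(a-r)<10)&(abs(b)<40)&(e>18)&(e<45); print(r,m.sum(),'up',np.nanpercentile(b[m],[3,50,97]).round(1) if m.any() else None,'out',np.percentile(e[m],[50,97]).round(1) if m.any() else None)
    return im
E
python3 - <<'E'
from h import *
inpanel(); cv2.imwrite('pics/w2.png',levers()); plan(plan(cur(),panel(-60,-43,60)),panel(-60,-43,24))
E
```

```text
t 6.45 row/up/out [-62.7  -6.8  80.4] F [0.1 1.  0.6] q [-0.09 -0.42  2.25  0.72  1.12  0.13] op 0.0004
-60 536 up [-19.9 -12.1  -8. ] out [24.2 31.2]
0 1051 up [-26.  -16.3  -8.5] out [27.7 32.8]
60 1142 up [ 9.  19.7 26.9] out [29.4 33.9]
2 x [[-17.8, -0.98, 9.65], [0.0019, -0.0006, 0.0016]]
1 x [[-0.0, -0.0, 36.0], [0.0, 0.0, 0.0]]
```

Request:
apply_moves(
  series=[
    [[-18,-1,9.6],[0.002,0,0.0016]],
    [[-19,-1,9.6],[0.002,0,0.0016]],
    [[0,0,18],[0,0,0]],
    [[0,0,16],[0,0,0]],
    [[0,0,0],[0,0,0]],
  ],
)

```text
t: 6.92
tool_pos: [0.4281, 0.1361, 0.2395]
orientation: [-2.27, -1.379, -0.818]
force: [-0.9, 0.5, 0.5]
opening: 0.0007
gripper_force: 0.0
```

```bash
python3 - <<'E'
from h import *
inpanel()
E
```

```text
t 6.92 row/up/out [-56.5 -47.1  22.3] F [1.  0.3 0.3] q [-0.07 -0.3   2.29  0.78  0.99  0.02] op 0.0007
```

Request:
apply_moves(
  series=[
    [[5,0.3,-0.4],[0,0,0]],
    [[5,0.3,-0.4],[0,0,0]],
    [[5,0.3,-0.4],[0,0,0]],
    [[5,0.3,-0.4],[0,0,0]],
    [[5,0.3,-0.4],[0,0,0]],
    [[5,0.3,-0.4],[0,0,0]],
    [[5,0.3,-0.4],[0,0,0]],
    [[5,0.3,-0.4],[0,0,0]],
    [[5,0.3,-0.4],[0,0,0]],
    [[0,0,0],[0,0,0]],
  ],
)

```text
t: 7.75
tool_pos: [0.4473, 0.1629, 0.2763]
orientation: [-2.269, -1.381, -0.828]
force: [0.3, 0.0, 0.4]
opening: 0.0
gripper_force: 0.0
```

Request:
apply_moves(
  series=[
    [[3,0,0],[0,0,0]],
    [[0,0,0],[0,0,0]],
  ],
)

```text
t: 7.92
tool_pos: [0.4482, 0.1647, 0.2777]
orientation: [-2.269, -1.381, -0.827]
force: [0.1, -0.1, 0.2]
opening: 0.0005
gripper_force: 0.0
```

```bash
python3 - <<'E'
from h import *
inpanel()
E
```

```text
t 7.92 row/up/out [-62.    4.6  29.3] F [-0.1  0.1  0.2] q [ 0.01 -0.29  2.21  0.75  1.    0.14] op 0.0005
```

Request:
apply_moves(
  series=[
    [[2.5,0,1],[0,0,0]],
    [[2.5,0,1],[0,0,0]],
    [[0,0,0],[0,0,0]],
  ],
)

```text
t: 8.17
tool_pos: [0.4503, 0.1691, 0.2788]
orientation: [-2.27, -1.381, -0.826]
force: [-0.8, -2.9, 0.2]
opening: 0.0009
gripper_force: 1.8
```

Request:
apply_moves(
  series=[
    [[2,0,0],[0,0,0]],
    [[0,0,0],[0,0,0]],
  ],
)

```text
t: 8.33
tool_pos: [0.4506, 0.1698, 0.2792]
orientation: [-2.271, -1.382, -0.823]
force: [-2.5, -9.4, -1.4]
opening: 0.0007
gripper_force: 4.6
```

```bash
python3 - <<'E'
from h import *
inpanel()
E
```

```text
t 8.33 row/up/out [-61.8   9.3  26.9] F [-2.1 -8.1  5. ] q [ 0.02 -0.28  2.2   0.74  0.99  0.15] op 0.0007
```

Request:
apply_moves(
  series=[
    [[-4,0,0],[0,0,0]],
    [[-5,0,-5],[0,0,0]],
    [[-8,0,-20],[0,0,0]],
    [[-8,0,-30],[0,0,0]],
    [[-5,0,-30],[0,0,0]],
    [[0,0,-25],[0,0,0]],
    [[0,0,0],[0,0,0]],
  ],
)

```text
t: 8.92
tool_pos: [0.4083, 0.0851, 0.3495]
orientation: [-2.271, -1.382, -0.835]
force: [0.8, 0.2, 0.3]
opening: 0.0008
gripper_force: 0.0
```

```bash
python3 - <<'E'
from h import *
inpanel(); cv2.imwrite('pics/w3.png',levers())
print(cur()[0])
b=plan(cur(),down(.36,.06,.47,.6)); c=plan(b,down(.36,-.18,.47,.2)); 
E
```

```text
t 8.92 row/up/out [-64.4 -17.1 141.6] F [-0.6  0.6 -0.1] q [-0.22 -0.55  2.26  0.7   1.29  0.11] op 0.0008
-60 578 up [12.2 22.  29.4] out [28.3 32.3]
0 659 up [-26.2 -16.8  -8.4] out [27.8 32.7]
60 718 up [ 8.9 18.9 26.8] out [29.5 34.1]
[0.40854725 0.08577575 0.34776598]
8 x [[-0.07, -3.49, -16.83], [-0.0211, -0.086, 0.059]]
7 x [[-14.34, 31.39, 0.0], [0.0, 0.0, 0.0571]]
```

View pics/w3.png

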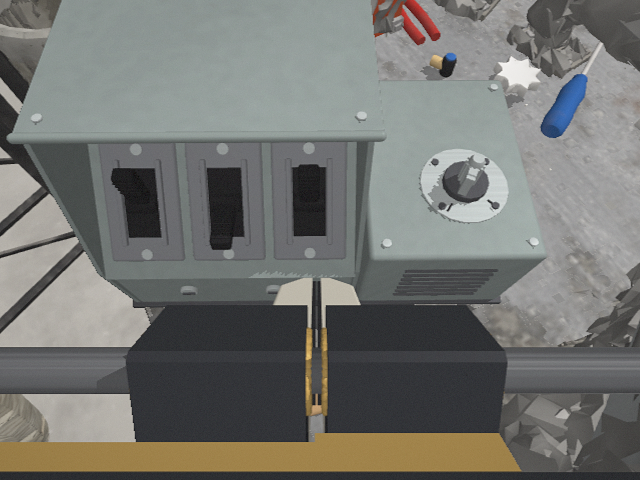

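The picture shows the right breaker at (308,180) up, the middle one down at (222,240) and the left one up at (130,180), so the breaker is reset and stays on. Next I'll take shaft data from here, then transit to the hub.

```bash
python3 - <<'E'
from h import *
im,d,w,c=pts('wrist'); np.savez('w3.npz',im=im,d=d,w=w)
S=np.array([.6227,.25]); 
rr=np.hypot(w[...,0]-S[0],w[...,1]-S[1])
for lo,hi in[(.107,.114),(.115,.127),(.127,.133),(.133,.14)]:
    m=(rr<.03)&(w[...,2]>lo)&(w[...,2]<hi); p=w[m]
    print(lo,m.sum(),np.percentile(p,[5,50,95],axis=0).round(4).tolist() if m.any() else '')
m=(rr<.03)&(w[...,2]>.127)
for p in w[m][::3]: print((p*1000).round(0).tolist(),end=' ')
b=plan(cur(),down(.38,.06,.50,YAW)); c=plan(b,down(.4845,-.2036,.50,np.pi/2)); plan(c,down(.4845,-.2036,.34,np.pi/2))
E
```

```text
0.107 934 [[0.6065, 0.2355, 0.1083], [0.6169, 0.2468, 0.1098], [0.6341, 0.2643, 0.1114]]
0.115 218 [[0.6088, 0.2396, 0.1157], [0.6131, 0.2441, 0.1214], [0.6228, 0.2552, 0.1264]]
0.127 255 [[0.6097, 0.2405, 0.1277], [0.6159, 0.2452, 0.1307], [0.6242, 0.255, 0.1326]]
0.133 159 [[0.6169, 0.246, 0.1334], [0.6206, 0.2499, 0.1354], [0.6252, 0.254, 0.1366]]
[622.0, 255.0, 135.0] [623.0, 254.0, 136.0] [625.0, 253.0, 136.0] [621.0, 254.0, 136.0] [622.0, 253.0, 137.0] [624.0, 252.0, 137.0] [622.0, 258.0, 129.0] [621.0, 254.0, 135.0] [621.0, 252.0, 136.0] [624.0, 252.0, 135.0] [625.0, 251.0, 136.0] [619.0, 255.0, 134.0] [619.0, 253.0, 136.0] [621.0, 252.0, 136.0] [624.0, 251.0, 135.0] [625.0, 250.0, 135.0] [621.0, 257.0, 129.0] [619.0, 253.0, 134.0] [619.0, 252.0, 136.0] [621.0, 251.0, 136.0] [624.0, 250.0, 135.0] [626.0, 249.0, 135.0] [620.0, 256.0, 130.0] [618.0, 253.0, 135.0] [620.0, 252.0, 135.0] [620.0, 250.0, 137.0] [622.0, 249.0, 137.0] [625.0, 248.0, 135.0] [618.0, 255.0, 130.0] [618.0, 253.0, 134.0] [618.0, 251.0, 136.0] [619.0, 249.0, 137.0] [621.0, 249.0, 136.0] [623.0, 248.0, 136.0]
[... 1731 characters left out ...]
 131.0] [613.0, 243.0, 132.0] [616.0, 242.0, 131.0] [611.0, 244.0, 131.0] [612.0, 243.0, 132.0] [615.0, 243.0, 130.0] [610.0, 245.0, 129.0] [611.0, 243.0, 131.0] [613.0, 243.0, 130.0] [614.0, 241.0, 131.0] [611.0, 244.0, 129.0] [612.0, 242.0, 130.0] [614.0, 241.0, 130.0] [608.0, 243.0, 131.0] [610.0, 242.0, 130.0] [612.0, 241.0, 131.0] [609.0, 243.0, 129.0] [609.0, 242.0, 130.0] [611.0, 241.0, 131.0] [613.0, 240.0, 129.0] [609.0, 242.0, 129.0] [610.0, 241.0, 130.0] [611.0, 239.0, 131.0] [611.0, 241.0, 128.0] [612.0, 239.0, 129.0] [612.0, 239.0, 128.0] 6 x [[4.7, -2.15, -26.47], [0.0002, -0.1168, -0.0001]]
8 x [[-28.56, 21.55, 0.0], [0.0, 0.0, -0.0598]]
5 x [[0.0, 0.0, 32.0], [0.0, 0.0, 0.0]]
```

Request:
apply_moves(
  series=[
    [[4.7,-2.1,-26.5],[0,-0.1168,0]],
    [[4.7,-2.1,-26.5],[0,-0.1168,0]],
    [[4.7,-2.1,-26.5],[0,-0.1168,0]],
    [[4.7,-2.1,-26.5],[0,-0.1168,0]],
    [[4.7,-2.1,-26.5],[0,-0.1168,0]],
    [[4.7,-2.1,-26.5],[0,-0.1168,0]],
    [[0,0,0],[0,0,0]],
  ],
  claw=1,
)

```text
t: 9.6
tool_pos: [0.3811, 0.0618, 0.5035]
orientation: [2.676, 1.634, -0.004]
force: [1.2, 1.0, 0.1]
opening: 0.0428
gripper_force: 0.0
```

Request:
apply_moves(
  series=[
    [[-28.6,21.5,0],[0,0,-0.0598]],
    [[-28.6,21.5,0],[0,0,-0.0598]],
    [[-28.6,21.5,0],[0,0,-0.0598]],
    [[-28.6,21.5,0],[0,0,-0.0598]],
    [[-28.6,21.5,0],[0,0,-0.0598]],
    [[-28.6,21.5,0],[0,0,-0.0598]],
    [[-28.6,21.5,0],[0,0,-0.0598]],
    [[-28.6,21.5,0],[0,0,-0.0598]],
    [[0,0,30],[0,0,0]],
    [[0,0,30],[0,0,0]],
    [[0,0,0],[0,0,0]],
  ],
)

```text
t: 10.52
tool_pos: [0.4839, -0.2027, 0.4297]
orientation: [-2.209, -2.213, 0.006]
force: [0.0, 1.0, -1.1]
opening: 0.0928
gripper_force: 0.0
```

```bash
python3 - <<'E'
from h import *
inpanel(); p,r=cur(); print(p,r.as_rotvec())
im,d,w,c=pts('wrist'); cv2.imwrite('pics/w4.png',im); np.savez('w4.npz',im=im,d=d,w=w)
near=np.hypot(w[...,0]-.4845,w[...,1]+.2036)<.05
m=near&(w[...,2]>.024)&(w[...,2]<.036); m8=cv2.morphologyEx(m.astype(np.uint8),cv2.MORPH_OPEN,np.ones((3,3)))
q=w[m8>0]; print(np.median(q[:,2]),cv2.minAreaRect((q[:,:2]*1000).astype(np.float32)))
bar=(np.hypot(w[...,0]-.4845,w[...,1]+.2036)<.12)&(w[...,1]<-.24)&(w[...,2]>.005)&(w[...,2]<.011)&(abs(w[...,0]-.4845)<.02)
q=w[bar]; print(bar.sum(),np.polyfit(q[:,1],q[:,0],1),q.min(0),q.max(0))
E
```

```text
t 10.52 row/up/out [-260.5 -254.8  388.3] F [ 0.4 -0.1 -1.4] q [-0.49 -0.08  1.65  0.    1.58 -0.5 ] op 0.0928
[ 0.48391822 -0.20272852  0.42967467] [-2.20941284 -2.21337056  0.00610612]
0.029734382001160367 ((484.5185546875, -203.48822021484375), (33.43162155151367, 46.13361740112305), 1.046873927116394)
958 [-0.04836693  0.47375073] [ 0.47242461 -0.32312377  0.00501271] [ 0.50413122 -0.24030927  0.01099429]
```

View pics/w4.png

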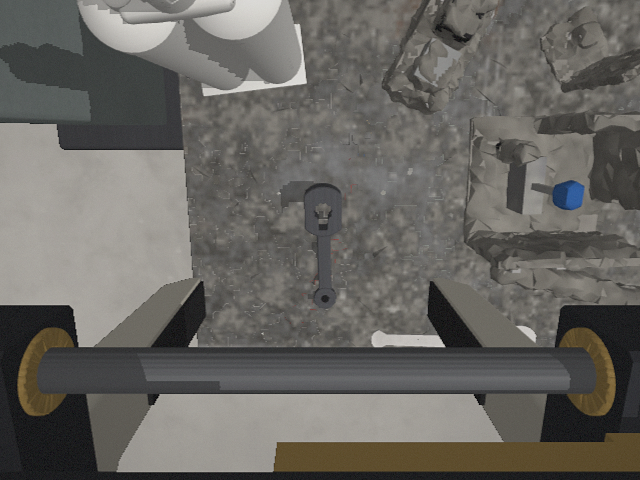

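The picture shows the hub at (323,210) with its bar pointing straight down to (324,297), clear all round. I'll descend with the tool at yaw 91.5°.

```bash
python3 - <<'E'
from h import *
plan(cur(),down(.4845,-.2035,.196,np.radians(91.5)),9)
E
```

```text
9 x [[-0.19, 0.2, 26.37], [-0.0011, -0.0006, -0.0027]]
```

Request:
apply_moves(
  series=[
    [[-0.2,0.2,30],[-0.001,0,-0.003]],
    [[-0.2,0.2,30],[-0.001,0,-0.003]],
    [[-0.2,0.2,30],[-0.001,0,-0.003]],
    [[-0.2,0.2,30],[-0.001,0,-0.003]],
    [[-0.2,0.2,30],[-0.001,0,-0.003]],
    [[-0.2,0.2,30],[-0.001,0,-0.003]],
    [[-0.2,0.2,25],[-0.001,0,-0.003]],
    [[-0.2,0.2,16],[-0.001,0,-0.003]],
    [[-0.2,0.2,12],[-0.001,0,-0.003]],
    [[0,0,0],[0,0,0]],
    [[0,0,0],[0,0,0]],
  ],
)

```text
t: 11.48
tool_pos: [0.4873, -0.205, 0.207]
orientation: [2.185, 2.249, 0.008]
force: [1.0, -0.1, 1.1]
opening: 0.093
gripper_force: 0.0
```

Request:
apply_moves(
  series=[
    [[0,0,0],[0,0,0]],
    [[0,0,0],[0,0,0]],
    [[0,0,0],[0,0,0]],
    [[0,0,0],[0,0,0]],
    [[0,0,0],[0,0,0]],
    [[0,0,0],[0,0,0]],
    [[0,0,0],[0,0,0]],
    [[0,0,0],[0,0,0]],
    [[0,0,0],[0,0,0]],
  ],
  claw=0,
  newtons=35,
)

```text
t: 12.23
tool_pos: [0.4866, -0.2051, 0.206]
orientation: [2.187, 2.249, 0.007]
force: [-1.4, 0.9, 1.3]
opening: 0.0375
gripper_force: 1.1
```

```bash
python3 - <<'E'
from h import *
inpanel(); p,r=cur(); print(p,r.as_rotvec(),np.degrees(np.arctan2(*r.as_matrix()[1::-1,0])))
b=plan(cur(),(np.array([p[0],p[1],.50]),r)); c=plan(b,down(.45,.03,.50,np.radians(65))); e=plan(c,down(.6217,.2505,.42,np.radians(39.6)))
E
```

```text
t 12.23 row/up/out [-267.8 -398.9  217.3] F [1.7 0.9 1. ] q [-0.5   0.13  1.87  0.    1.13 -0.53] op 0.0375
[ 0.48660775 -0.2051402   0.20602647] [2.1865323  2.24924632 0.00717619] 91.61997859539638
8 x [[-0.01, 0.24, -36.75], [0.0, 0.0, 0.0]]
7 x [[32.5, -10.96, -0.04], [0.0009, -0.0002, 0.0664]]
8 x [[35.2, 1.1, 10.0], [0.0, 0.0, 0.0554]]
```

Still 10 mm high (a row was cut short), so I'll reopen, correct and close again.

Request:
apply_moves(
  series=[
    [[0,0,0],[0,0,0]],
    [[0,0,0],[0,0,0]],
    [[1.5,-2,4],[0,0,0]],
    [[0,0,5],[0,0,0]],
    [[0,0,0],[0,0,0]],
  ],
  claw=0.6,
)

```text
t: 12.65
tool_pos: [0.4841, -0.2033, 0.1957]
orientation: [2.187, 2.25, 0.007]
force: [-0.4, 0.4, 0.8]
opening: 0.0555
gripper_force: 0.0
```

Request:
apply_moves(
  series=[
    [[0,0,0],[0,0,0]],
    [[0,0,0],[0,0,0]],
    [[0,0,0],[0,0,0]],
    [[0,0,0],[0,0,0]],
    [[0,0,0],[0,0,0]],
    [[0,0,0],[0,0,0]],
    [[0,0,0],[0,0,0]],
  ],
  claw=0,
  newtons=35,
)

```text
t: 13.23
tool_pos: [0.4849, -0.2038, 0.1973]
orientation: [2.186, 2.249, 0.008]
force: [0.7, -0.2, 0.8]
opening: 0.034
gripper_force: 34.9
```

```bash
python3 - <<'E'
from h import *
inpanel(); p,r=cur(); print(p,r.as_rotvec(),np.degrees(np.arctan2(*r.as_matrix()[1::-1,0])),robot.read_state()['gripper_force'])
E
```

```text
t 13.23 row/up/out [-265.8 -404.2  210.3] F [-0.7  0.6  0.5] q [-0.5   0.14  1.88  0.    1.12 -0.53] op 0.034
[ 0.48486826 -0.20378087  0.19728008] [2.185941   2.24867383 0.0076489 ] 91.62080585314499 34.92826044559479
```

Request:
apply_moves(
  series=[
    [[0,0,-20],[0,0,0]],
    [[0,0,-40],[0,0,0]],
    [[0,0,-40],[0,0,0]],
    [[0,0,-40],[0,0,0]],
    [[0,0,-40],[0,0,0]],
    [[0,0,-40],[0,0,0]],
    [[0,0,-40],[0,0,0]],
    [[0,0,-40],[0,0,0]],
    [[0,0,-30],[0,0,0]],
    [[0,0,0],[0,0,0]],
  ],
)

```text
t: 14.07
tool_pos: [0.4825, -0.2037, 0.5353]
orientation: [2.178, 2.241, 0.012]
force: [0.2, -0.5, -0.4]
opening: 0.0337
gripper_force: 34.9
```

```bash
python3 - <<'E'
from h import *
inpanel(); p,r=cur(); print(p)
c=plan(cur(),down(.47,.03,.50,np.radians(65)),8); e=plan(c,down(.6217,.2505,.43,np.radians(39.6)),9)
E
```

```text
t 14.07 row/up/out [-265.7 -187.7  470. ] F [-0.5 -0.5 -0.1] q [-0.5  -0.1   1.49  0.    1.74 -0.53] op 0.0337
[ 0.48253204 -0.20369861  0.53534701]
8 x [[28.76, -6.73, 4.27], [0.0023, 0.0003, 0.0581]]
9 x [[29.97, -0.92, 7.78], [0.0, 0.0, 0.0493]]
```

Request:
apply_moves(
  series=[
    [[28.8,-6.7,3],[0.002,0,0.0581]],
    [[28.8,-6.7,3],[0.002,0,0.0581]],
    [[28.8,-6.7,3],[0.002,0,0.0581]],
    [[28.8,-6.7,3],[0.002,0,0.0581]],
    [[28.8,-6.7,3],[0.002,0,0.0581]],
    [[28.8,-6.7,3],[0.002,0,0.0581]],
    [[28.8,-6.7,3],[0.002,0,0.0581]],
    [[28.8,-6.7,3],[0.002,0,0.0581]],
  ],
)

```text
t: 14.73
tool_pos: [0.4694, 0.0319, 0.5019]
orientation: [-2.646, -1.68, 0.01]
force: [1.1, 0.3, -1.6]
opening: 0.034
gripper_force: 34.9
```

Request:
apply_moves(
  series=[
    [[30,-0.9,7.8],[0,0,0.0493]],
    [[30,-0.9,7.8],[0,0,0.0493]],
    [[30,-0.9,7.8],[0,0,0.0493]],
    [[30,-0.9,7.8],[0,0,0.0493]],
    [[30,-0.9,7.8],[0,0,0.0493]],
    [[30,-0.9,7.8],[0,0,0.0493]],
    [[30,-0.9,7.8],[0,0,0.0493]],
    [[0,0,0],[0,0,0]],
  ],
)

```text
t: 15.4
tool_pos: [0.5807, 0.2118, 0.4421]
orientation: [-2.893, -1.204, 0.02]
force: [0.5, -0.6, -2.6]
opening: 0.0338
gripper_force: 34.9
```

```bash
python3 - <<'E'
from h import *
inpanel(); p,r=cur(); print(p,np.degrees(np.arctan2(*r.as_matrix()[1::-1,0])))
im,d,w,c=pts('wrist'); cv2.imwrite('pics/w5.png',im); np.savez('w5.npz',im=im,d=d,w=w,E=c['extrinsics'])
rr=np.hypot(w[...,0]-.6217,w[...,1]-.2505)
for lo,hi in[(.107,.114),(.115,.127),(.127,.133),(.133,.14)]:
    m=(rr<.03)&(w[...,2]>lo)&(w[...,2]<hi); q=w[m]
    print(lo,m.sum(),np.percentile(q,[3,50,97],axis=0).round(4).tolist() if m.sum()>5 else '')
E
```

```text
t 15.4 row/up/out [-155.6   68.5  133.3] F [-0.7 -1.9 -1.8] q [0.26 0.17 1.37 0.01 1.61 1.05] op 0.0338
[0.58072595 0.21179695 0.44211978] 45.187261854370895
0.107 1340 [[0.6072, 0.2359, 0.1084], [0.624, 0.2526, 0.1098], [0.6368, 0.2654, 0.1112]]
0.115 11 [[0.6149, 0.246, 0.1157], [0.627, 0.2522, 0.1216], [0.6285, 0.2571, 0.1255]]
0.127 213 [[0.6104, 0.2405, 0.1291], [0.6162, 0.2457, 0.1309], [0.6276, 0.2564, 0.1328]]
0.133 201 [[0.6176, 0.2459, 0.1332], [0.622, 0.2506, 0.1355], [0.6263, 0.2551, 0.137]]
```

View pics/w5.png

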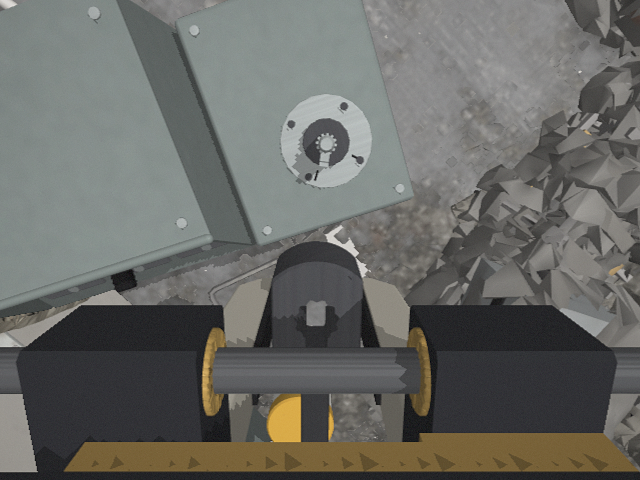

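The picture shows the shaft at (326,143) with its key pointing down to (323,165). The hub is between the fingers with its bore at (316,313).

```bash
python3 - <<'E'
from h import *
z=np.load('w5.npz'); w=z['w']; im=z['im']
C=np.array([.6220,.2506])
dx=w[...,:2]-C; rr=np.hypot(dx[...,0],dx[...,1])
m=(rr<.0175)&(rr>.0095)&(w[...,2]>.1275)&(w[...,2]<.134)
q=dx[m]; print(m.sum(),np.degrees(np.arctan2(*q.mean(0)[::-1])),rr[m].max())
m=(rr<.008)&(w[...,2]>.1345); q=w[m]; print('top',m.sum(),q.mean(0),cv2.minEnclosingCircle((q[:,:2]*1000).astype(np.float32)))
m=(rr<.021)&(w[...,2]>.107)&(w[...,2]<.113)&(im.max(-1)<100); 
q=w[m]; print('boss',m.sum(),cv2.minEnclosingCircle((q[:,:2]*1000).astype(np.float32)))
# hub in hand
p,r=cur(); h=r.inv().apply((w.reshape(-1,3)-p))*1000
h=h[(abs(h[:,2]-167)<6)&(abs(h[:,1])<16)&(abs(h[:,0])<40)]
print('hub top tool',len(h),np.percentile(h,[2,50,98],axis=0).round(1).tolist())
# keyway/bore: points deep
E
```

```text
77 -140.98706765475777 0.015014942936699935
top 154 [0.62201094 0.25056147 0.13574428] ((622.072509765625, 250.49037170410156), 5.0099053382873535)
boss 1248 ((621.840087890625, 250.52488708496094), 16.758474349975586)
hub top tool 5774 [[-8.7, -15.4, 167.4], [10.7, 1.1, 168.9], [23.7, 15.6, 171.9]]
```

```bash
python3 - <<'E'
from h import *
plan(cur(),down(.6216,.2502,.36,np.radians(39)),5)
E
```

```text
5 x [[11.66, -0.09, 16.63], [-0.0022, 0.002, 0.0221]]
```

Request:
apply_moves(
  series=[
    [[11.7,-0.1,16.6],[-0.002,0.002,0.0221]],
    [[11.7,-0.1,16.6],[-0.002,0.002,0.0221]],
    [[11.7,-0.1,16.6],[-0.002,0.002,0.0221]],
    [[11.7,-0.1,16.6],[-0.002,0.002,0.0221]],
    [[11.7,-0.1,16.6],[-0.002,0.002,0.0221]],
    [[0,0,0],[0,0,0]],
    [[0,0,0],[0,0,0]],
  ],
)

```text
t: 16.03
tool_pos: [0.6212, 0.248, 0.3636]
orientation: [-2.962, -1.047, -0.004]
force: [0.1, -0.8, -1.0]
opening: 0.0334
gripper_force: 34.9
```

```bash
cat >> h.py <<'E'
def st():
    s=robot.read_state(); p,r=cur(); f=r.inv().apply(s['force']); m=r.inv().apply(s['wrist_torque'])
    print('t',round(s['t'],2),'p',p.round(4),'yaw',np.degrees(np.arctan2(*r.as_matrix()[1::-1,0])).round(2),'tilt',r.as_matrix()[:2,2].round(4),'Ftool',f.round(1),'Mtool',m.round(2),'q6',round(s['q'][5],2),'op',round(s['opening'],4),round(s['gripper_force'],1))
E
python3 - <<'E'
from h import *
st()
im,d,w,c=pts('wrist'); np.savez('w6.npz',im=im,d=d,w=w); cv2.imwrite('pics/w6.png',im)
plan(cur(),down(.6216,.2502,.34,np.radians(39)),3)
E
```

```text
t 16.03 p [0.6212 0.248  0.3636] yaw 38.94 tilt [0.0023 0.0011] Ftool [-0.4  0.7  1. ] Mtool [-0.01 -0.02 -0.  ] q6 1.19 op 0.0334 34.9
3 x [[0.47, -0.58, 8.44], [0.0005, -0.0016, -0.0004]]
```

View pics/w6.png

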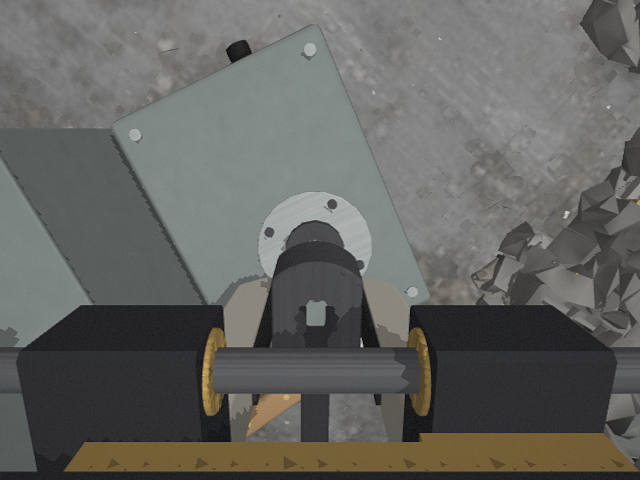

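The flange disc is centred near (315,240) and the hub lies in line with it. I'll centre and go down step by step.

Request:
apply_moves(
  series=[
    [[0.5,-0.6,7],[0.0005,-0.0016,0]],
    [[0.5,-0.6,7],[0.0005,-0.0016,0]],
    [[0.5,-0.6,7],[0.0005,-0.0016,0]],
    [[0,0,0],[0,0,0]],
    [[0,0,0],[0,0,0]],
  ],
)

```text
t: 16.5
tool_pos: [0.6217, 0.2509, 0.3433]
orientation: [-2.962, -1.046, 0.001]
force: [-0.0, 0.1, -1.5]
opening: 0.034
gripper_force: 34.9
```

```bash
python3 - <<'E'
from h import *
st(); plan(cur(),down(.6216,.2502,.33,np.radians(39)),4)
E
```

```text
t 16.5 p [0.6217 0.2509 0.3433] yaw 38.89 tilt [-0.0006 -0.    ] Ftool [ 0.  -0.1  1.5] Mtool [-0.    0.    0.02] q6 1.2 op 0.034 34.9
4 x [[-0.12, 0.13, 3.32], [-0.0001, 0.0001, -0.0005]]
```

Request:
apply_moves(
  series=[
    [[-0.1,0.1,3],[0,0,0]],
    [[-0.1,0.1,3],[0,0,0]],
    [[-0.1,0.1,3],[0,0,0]],
    [[-0.1,0.1,3],[0,0,0]],
    [[0,0,0],[0,0,0]],
  ],
)

```text
t: 16.92
tool_pos: [0.6218, 0.2503, 0.3311]
orientation: [-2.962, -1.046, 0.0]
force: [0.2, 1.1, -2.3]
opening: 0.0341
gripper_force: 34.9
```

Request:
apply_moves(
  series=[
    [[0,0,1.5],[0,0,0]],
    [[0,0,1.5],[0,0,0]],
    [[0,0,0],[0,0,0]],
  ],
)

```text
t: 17.17
tool_pos: [0.6219, 0.2505, 0.3288]
orientation: [-2.962, -1.046, -0.001]
force: [-0.3, -0.4, -2.5]
opening: 0.034
gripper_force: 34.9
```

```bash
python3 - <<'E'
from h import *
st()
E
```

```text
t 17.17 p [0.6219 0.2505 0.3288] yaw 38.89 tilt [0.0006 0.0004] Ftool [-0.5  0.1  2.5] Mtool [ 0.05 -0.01  0.  ] q6 1.2 op 0.034 34.9
```

No contact while the shaft enters the bore. Now past the key top.

Request:
apply_moves(
  series=[
    [[0,0,1.5],[0,0,0]],
    [[0,0,1.5],[0,0,0]],
    [[0,0,0],[0,0,0]],
  ],
)

```text
t: 17.42
tool_pos: [0.6219, 0.2505, 0.3257]
orientation: [-2.962, -1.046, -0.001]
force: [0.1, -0.2, -1.3]
opening: 0.0338
gripper_force: 34.9
```

Request:
apply_moves(
  series=[
    [[0,0,1.5],[0,0,0]],
    [[0,0,1.5],[0,0,0]],
    [[0,0,0],[0,0,0]],
  ],
)

```text
t: 17.67
tool_pos: [0.6219, 0.2504, 0.3226]
orientation: [-2.962, -1.046, -0.001]
force: [-0.1, -0.2, -1.5]
opening: 0.0338
gripper_force: 34.9
```

```bash
python3 - <<'E'
from h import *
st()
E
```

```text
t 17.67 p [0.6219 0.2504 0.3226] yaw 38.89 tilt [0.0004 0.0003] Ftool [-0.2  0.1  1.5] Mtool [-0.03  0.03  0.02] q6 1.2 op 0.0338 34.9
```

Key engaged (5 mm below the key's top, no force). Continue to home at about 0.307.

Request:
apply_moves(
  series=[
    [[0,0,2],[0,0,0]],
    [[0,0,2],[0,0,0]],
    [[0,0,2],[0,0,0]],
    [[0,0,2],[0,0,0]],
    [[0,0,2],[0,0,0]],
    [[0,0,2],[0,0,0]],
    [[0,0,0],[0,0,0]],
  ],
)

```text
t: 18.25
tool_pos: [0.6218, 0.2504, 0.3104]
orientation: [-2.962, -1.046, -0.0]
force: [-0.2, -0.5, -2.6]
opening: 0.0338
gripper_force: 34.9
```

Request:
apply_moves(
  series=[
    [[0,0,1.5],[0,0,0]],
    [[0,0,1],[0,0,0]],
    [[0,0,0],[0,0,0]],
  ],
)

```text
t: 18.5
tool_pos: [0.6219, 0.2505, 0.3084]
orientation: [-2.962, -1.046, -0.001]
force: [-0.4, 0.2, -1.9]
opening: 0.0337
gripper_force: 34.9
```

```bash
python3 - <<'E'
from h import *
st()
E
```

```text
t 18.5 p [0.6219 0.2505 0.3084] yaw 38.89 tilt [0.0007 0.0004] Ftool [-0.2 -0.4  1.9] Mtool [-0.06  0.05 -0.05] q6 1.2 op 0.0337 34.9
```

Request:
apply_moves(
  series=[
    [[0,0,1],[0,0,0]],
    [[0,0,0],[0,0,0]],
  ],
)

```text
t: 18.67
tool_pos: [0.622, 0.2505, 0.3075]
orientation: [-2.962, -1.046, -0.002]
force: [-0.2, 0.0, -1.6]
opening: 0.0339
gripper_force: 34.9
```

Request:
apply_moves(
  series=[
    [[0,0,1],[0,0,0]],
    [[0,0,0],[0,0,0]],
  ],
)

```text
t: 18.83
tool_pos: [0.622, 0.2505, 0.3073]
orientation: [-2.962, -1.046, -0.002]
force: [-3.1, -0.4, 3.9]
opening: 0.0341
gripper_force: 34.9
```

```bash
python3 - <<'E'
from h import *
st()
E
```

```text
t 18.83 p [0.622  0.2505 0.3073] yaw 38.89 tilt [0.0013 0.0006] Ftool [-2.7 -1.6 -3.9] Mtool [ 0.12 -0.44  0.02] q6 1.2 op 0.0341 34.9
```

Home: contact at z = 0.3073, where 0.307 was predicted. Now I'll turn anticlockwise (negative about tool z).

Request:
apply_moves(
  series=[
    [[0,0,0.5],[0,0,-0.08]],
    [[0,0,0],[0,0,-0.08]],
    [[0,0,0],[0,0,-0.08]],
    [[0,0,0],[0,0,-0.08]],
    [[0,0,0],[0,0,-0.08]],
    [[0,0,0],[0,0,0]],
  ],
)

```text
t: 19.33
tool_pos: [0.6215, 0.2513, 0.3074]
orientation: [-2.69, -1.62, -0.002]
force: [-7.3, 2.5, 7.9]
opening: 0.0338
gripper_force: 35.0
```

```bash
python3 - <<'E'
from h import *
st()
E
```

```text
t 19.33 p [0.6215 0.2513 0.3074] yaw 62.13 tilt [0.0002 0.0019] Ftool [-1.2 -7.7 -7.9] Mtool [ 1.22 -0.26 -0.02] q6 0.79 op 0.0338 35.0
```

Request:
apply_moves(
  series=[
    [[0,0,0],[0,0,-0.08]],
    [[0,0,0],[0,0,-0.08]],
    [[0,0,0],[0,0,-0.08]],
    [[0,0,0],[0,0,-0.08]],
    [[0,0,0],[0,0,-0.08]],
    [[0,0,0],[0,0,-0.08]],
    [[0,0,0],[0,0,-0.08]],
    [[0,0,0],[0,0,0]],
  ],
)

```text
t: 20.0
tool_pos: [0.621, 0.2509, 0.3073]
orientation: [-2.137, -2.3, 0.001]
force: [-11.2, -1.1, 10.5]
opening: 0.0336
gripper_force: 35.0
```

```bash
python3 - <<'E'
from h import *
st()
E
```

```text
t 20.0 p [0.621  0.2509 0.3073] yaw 94.21 tilt [-0.0017  0.0007] Ftool [ -0.2 -11.2 -10.5] Mtool [ 1.91 -0.03  0.08] q6 0.23 op 0.0336 35.0
```

Request:
apply_moves(
  series=[
    [[0,-0.7,-0.2],[0,0,-0.06]],
    [[0,0,0],[0,0,-0.06]],
    [[0,0,0],[0,0,-0.06]],
    [[0,0,0],[0,0,-0.06]],
    [[0,0,0],[0,0,0]],
  ],
)

```text
t: 20.42
tool_pos: [0.6205, 0.2506, 0.3074]
orientation: [-1.849, -2.539, 0.001]
force: [-10.7, -1.4, 8.6]
opening: 0.0337
gripper_force: 35.0
```

```bash
python3 - <<'E'
from h import *
st()
E
```

```text
t 20.42 p [0.6205 0.2506 0.3074] yaw 107.87 tilt [-0.0011  0.0004] Ftool [  2.  -10.6  -8.6] Mtool [1.64 0.25 0.04] q6 -0.01 op 0.0337 35.0
```

Request:
apply_moves(
  series=[
    [[0,0,0],[0,0,-0.04]],
    [[0,0,0],[0,0,-0.04]],
    [[0,0,0],[0,0,0]],
  ],
)

```text
t: 20.67
tool_pos: [0.6206, 0.2505, 0.3074]
orientation: [-1.748, -2.609, 0.001]
force: [-9.8, -2.4, 8.8]
opening: 0.034
gripper_force: 35.0
```

```bash
python3 - <<'E'
from h import *
st()
E
```

```text
t 20.67 p [0.6206 0.2505 0.3074] yaw 112.37 tilt [-0.001   0.0002] Ftool [  1.5 -10.   -8.8] Mtool [1.64 0.23 0.12] q6 -0.08 op 0.034 35.0
```

Request:
apply_moves(
  series=[
    [[0,0,0],[0,0,-0.04]],
    [[0,0,0],[0,0,-0.04]],
    [[0,0,0],[0,0,0]],
  ],
)

```text
t: 20.92
tool_pos: [0.6207, 0.2504, 0.3074]
orientation: [-1.642, -2.677, 0.001]
force: [-9.8, -1.6, 8.0]
opening: 0.0338
gripper_force: 35.0
```

```bash
python3 - <<'E'
from h import *
st()
E
```

```text
t 20.92 p [0.6207 0.2504 0.3074] yaw 116.96 tilt [-0.0009  0.0001] Ftool [ 3.  -9.4 -8. ] Mtool [1.64 0.27 0.17] q6 -0.16 op 0.0338 35.0
```

Request:
apply_moves(
  series=[
    [[0,0,0],[0,0,-0.04]],
    [[0,0,0],[0,0,-0.04]],
    [[0,0,0],[0,0,0]],
  ],
)

```text
t: 21.17
tool_pos: [0.6205, 0.2503, 0.3074]
orientation: [-1.534, -2.74, 0.001]
force: [-10.8, -3.4, 9.8]
opening: 0.0338
gripper_force: 35.0
```

```bash
python3 - <<'E'
from h import *
st()
E
```

```text
t 21.17 p [0.6205 0.2503 0.3074] yaw 121.53 tilt [-0.0015 -0.0002] Ftool [  2.7 -11.   -9.8] Mtool [1.78 0.45 0.28] q6 -0.24 op 0.0338 35.0
```

Request:
apply_moves(
  series=[
    [[0,0,0],[0,0,-0.04]],
    [[0,0,0],[0,0,-0.03]],
    [[0,0,0],[0,0,0]],
  ],
)

```text
t: 21.42
tool_pos: [0.6203, 0.2502, 0.3073]
orientation: [-1.438, -2.791, 0.002]
force: [-14.0, -3.8, 11.6]
opening: 0.0337
gripper_force: 35.3
```

```bash
python3 - <<'E'
from h import *
st()
E
```

```text
t 21.42 p [0.6203 0.2502 0.3073] yaw 125.47 tilt [-0.0025 -0.0005] Ftool [  5.  -13.7 -11.6] Mtool [2.25 0.7  0.72] q6 -0.31 op 0.0337 35.3
```

The stop is reached (torque 0.7 N m). I'll ease off, release, rise and check.

Request:
apply_moves(
  series=[
    [[0,-0.5,-0.5],[0,0,0.04]],
    [[0,0,0],[0,0,0]],
  ],
)

```text
t: 21.58
tool_pos: [0.6201, 0.2502, 0.3074]
orientation: [-1.499, -2.759, 0.001]
force: [-8.3, -1.2, 6.3]
opening: 0.0339
gripper_force: 35.0
```

Request:
apply_moves(
  series=[
    [[0,0,0],[0,0,0]],
    [[0,0,0],[0,0,0]],
    [[0,0,0],[0,0,0]],
    [[0,0,0],[0,0,0]],
    [[0,0,0],[0,0,0]],
    [[0,0,-5],[0,0,0]],
    [[0,0,-20],[0,0,0]],
    [[0,0,-35],[0,0,0]],
    [[-15,0,-35],[0,0,0]],
    [[-30,0,-20],[0,0,0]],
    [[-30,0,0],[0,0,0]],
    [[0,0,0],[0,0,0]],
  ],
  claw=0.65,
)

```text
t: 22.58
tool_pos: [0.6642, 0.183, 0.4251]
orientation: [1.498, 2.754, 0.004]
force: [-0.2, -0.4, -0.4]
opening: 0.0607
gripper_force: 0.0
```

```bash
python3 - <<'E'
from h import *
st()
im,d,w,c=pts('wrist'); cv2.imwrite('pics/w7.png',im); np.savez('w7.npz',im=im,d=d,w=w)
C=np.array([.622,.2505]); dx=(w[...,:2]-C)*1000; rr=np.hypot(*np.moveaxis(dx,-1,0)); z=w[...,2]
m=(rr<26)&(z>.132)&(z<.147); q=w[m]; print('hub',m.sum(),np.median(q[:,2]),cv2.minAreaRect((q[:,:2]*1000).astype(np.float32)))
m=(rr>27)&(rr<108)&(z>.113)&(z<.124)&(dx[...,0]*.888-dx[...,1]*.46>-50); q=dx[m]
if len(q): 
    print('bar',len(q),np.median(z[m]),np.degrees(np.arctan2(*np.median(q,axis=0)[::-1])),cv2.fitLine(q.astype(np.float32),cv2.DIST_HUBER,0,.01,.01).ravel(),rr[m].max())
E
```

```text
t 22.58 p [0.6642 0.183  0.4251] yaw 122.9 tilt [ 0.007  -0.0006] Ftool [-0.2 -0.4  0.4] Mtool [-0.08 -0.04 -0.03] q6 -0.38 op 0.0607 0.0
hub 3639 0.1397546028406168 ((620.3008422851562, 250.56942749023438), (34.04478454589844, 45.87984848022461), 30.249330520629883)
bar 2303 0.1178729476197962 -60.84928583107258 [  0.505896   -0.8625945  31.115986  -56.053402 ] 102.3333600093321
```

View pics/w7.png

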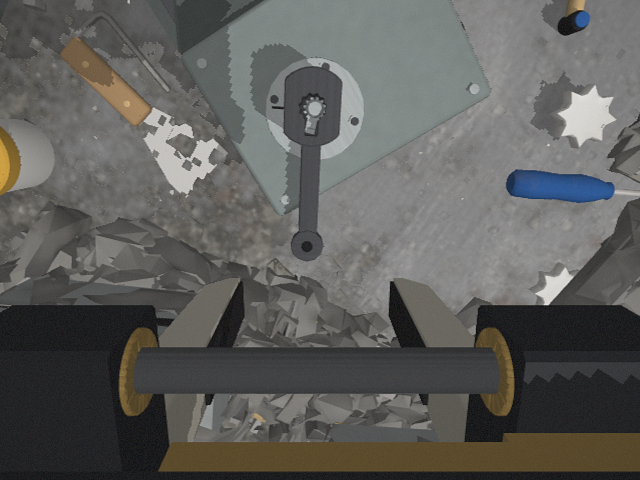

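```bash
python3 - <<'E'
from h import *
z=np.load('w7.npz'); w=z['w']
C=np.array([.6220,.2506])
dx=w[...,:2]-C; rr=np.hypot(dx[...,0],dx[...,1])
m=(rr<.0155)&(rr>.0095)&(w[...,2]>.1285)&(w[...,2]<.1335)
a=np.degrees(np.arctan2(dx[m][:,1],dx[m][:,0])); a=a[abs(a+70)<45]
print(m.sum(),len(a),np.percentile(a,[5,50,95]), 'theta',np.radians(np.median(a)+180-np.degrees(YAW)))
im,d,wt,c=pts('top'); print(wt[285,365:375,2])
E
```

```text
98 90 [-85.70414891 -71.18510681 -57.48607591] theta 0.8066020496074078
[0.23037574 0.24082151 0.2459893  0.25397116 0.25788309 0.25775418
 0.26146531 0.26457067 0.26321683 0.26194706]
```

The key angle is +0.81 rad, so the shaft is at its stop. The hub is home, the cartridge is still standing, and the gripper touches nothing. Handing in.

```bash
python3 -c "
from plant import robot
print(robot.close_job())"
```

```text
the job is handed in; nothing more can be done
None
```

The job is done and handed in at about 23 s: the tripped breaker (row y −60 mm) went fully off and then on and stayed up, the other two were left as they were, the isolator arm is fully home on the keyed shaft and turned anticlockwise to its stop (measured about +0.81 rad), and the cartridge is still standing. One end-on press while feeling for the lever reached about 14 N, over the 10 N guide.

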